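Set up a ring inspection stand and hold its loupe on the mark

ROBOT

A 7-joint arm with a two-finger parallel gripper is mounted at the origin on the work surface. World frame = base frame: x ahead of the robot, y to its left, z up, the work surface at z = 0. Lengths are in m, angles in rad, forces in N, time in s.
With the tool pointing down it reaches from about 0.4 to 0.875 m from the base axis. Payload 19.3 kg.
Tool frame: the origin (TCP) lies on the centre line of the jaws, within the pads' length; the fingertips stand 8 mm ahead of it and the grasp point (between the pads) lies 11 mm behind it; z points along the fingers, y is the line along which they close (so a half turn about z gives the same grasp; the last joint's range is limited). The gripper opens to 85 mm and grips with 20 to 120 N. Pads are 22 mm wide; open, the fingers measure 114 mm over their backs; the gripper's body (76 mm by 85 mm) begins 54 mm behind the grasp point. The pads swing forward as they close: fully open they stand 13 mm farther back than shut.
Start: joints at [-1.177, 0.521, -0.036, 1.599, 0.021, 1.021, -0.113], TCP at [0.28, 0.559, 0.217] pointing down, gripper open.
Joint ranges: [-2.91, 2.91], [-0.3, 2.13], [-1.5, 1.42], [0.17, 2.43], [-1.26, 4.41], [0.16, 1.93], [-2.52, 2.52]. Speed limits (rad/s): [1.89, 1.89, 2.39, 2.39, 3.01, 3.01, 3.01].

INTERFACE

Orientations are given as [roll, pitch, yaw] about the fixed x, y, z axes, in that order (R = Rz(yaw) Ry(pitch) Rx(roll)).
In Python, from workcell import status, grab_frame, camera_params, bot, search_frame, silhouettes gives the robot as it stands.
- The arm moves only by the shell command python3 -m creep 'ROWS' [FORCE]. ROWS is JSON, a list of rows, each a list of 5 numbers: the shift along the tool's x, y, z in units of 60 mm (1.0 is 60 mm), then the turn about the tool's z in units of 8 degrees (1.0 is 8 degrees), then the opening, from 0 (shut) to 1 (fully open). In form: [[x, y, z, twist, hand], ...]. A call has 1 to 5 rows; each row is the pose to reach, as a shift and turn from the pose commanded when the call began, along the tool's axes at that moment; what a row does not reach only later rows make up. A row lasts 1/8 s, in which the tool goes at most 62.5 mm and 10.7 degrees, less where a joint would pass 70% of its speed; a pose out of reach is approached as far as the arm can. A call with a gripper value outside its range is refused whole. The fingers move at their own pace and stop on an object; FORCE is the grip in N (left out, the last holds). Time passes only in rows, so rows that repeat a pose let the fingers close. It gives the time, the measured TCP pose, the force, the opening and the grip force at its end, in the units of the state.
- status.observe(): the state, without advancing time (a new reading comes with each control period).
- grab_frame(name): name is "scene" or "top" or "wrist"; returns the picture (420x560x3 uint8, blue, green, red); there is no depth.
- camera_params(name): a dict with "K" (3x3 intrinsics, pixels), "rvec" (rotation vector, rad) and "tvec" (3), from world to camera coordinates, as OpenCV has them; the wrist camera has in their place "tool_from_camera" (4x4, takes a point from camera to tool coordinates, whose origin is the TCP and whose axes are the flange's). Camera axes: x right, y down, z forward; pixel columns grow to the right and rows downward; lengths in m; the calibration is good to about 2 mm. A picture is of the moment at which its call begins: read the wrist's pose just before it. camera_params takes no time and is no camera call.
- bot.job_done(): hands the job in; it is judged then, once.
Trained networks look in the newest picture that a camera, given by its name, has taken for a name from the list of things; names that differ only in an ending like _2 or _b are one class to them, and where a whole thing is asked for, a point or a joint stands for the part that bears it (a point fixed in the world has none). Each returns a list of dicts, best first, with "p" (0 to 1); they miss things now and then, are a little off and sometimes report something else, mostly with a low value. They report only what shows in the picture. A call takes as long as a camera call.
- search_frame(camera, name): "extent" ([left, top, right, bottom] as shares, 0 to 1, of the picture: columns of its width, rows of its height, round what is visible of it).
- silhouettes(camera, name): "mask" (420x560 bool, what is visible of it) and "extent" ([left, top, right, bottom] as shares, 0 to 1, of the picture: columns of its width, rows of its height, round what is visible of it).
The state is a dict: "clock": time; "qpos": joint angles; "qd": joint speeds; "joint_efforts": joint torques, N m; "position": TCP position; "tool_rot": TCP orientation; "force": force on the tool from outside, world axes, zero at the start; "moment": the same for the moment, N m; "grip_width": finger opening in m; "finger_force": force on a finger pad.
Only numpy, scipy, OpenCV 4.12 (cv2) and the standard library are available. Lean on these libraries where they do the work, as an engineer would, in place of code of your own. Each camera call takes 0.05 s, during which the arm holds its last target. There are 200 camera calls.

TASK

Get the jeweller's stand ready to inspect the ring: raise its three white flaps by their blue tabs until all stand upright round the ring, with the loupe arm still home. Then squeeze the grey head of the loupe arm so that its yellow lock button goes in, draw the arm out until its pointer is on the red mark of the scale, and finish there while still holding the head with the button squeezed in, as the arm springs back if let go. Leave the ring on its cone and the tools, jar and bowl where they are.

Things in the scene. Friction and masses are not known exactly. Their poses are not given: they have to be found in the camera images.
- stand: fixed stand. Origin: on the table under the middle of its black ring platform (84 x 84 mm, 32 mm high). Its +y runs along a dark wood foot (100 mm wide, 12 mm high, to y = 415 mm) with a steel post at y = 325 mm that carries the outer tube of the loupe arm, 150 mm up, above the foot's middle line. Flaps hinge on the platform's -x (near), +x (far) and -y (side) edges; +y is open
- flap_near (a joint): hinge of the near (-x side) white flap of the stand (panel 40 x 80 x 3 mm): 0 rad = flat out, pointing along the stand's -x; grows as its outer edge rises; 1.57 = upright, at its stop. Starts flat or slightly raised; a stiff hinge, it stays where it is left
- flap_far (a joint): hinge of the far (+x side) white flap of the stand (panel 40 x 80 x 3 mm): 0 rad = flat out, pointing along the stand's +x; grows as its outer edge rises; 1.57 = upright, at its stop. Starts flat or slightly raised; a stiff hinge, it stays where it is left
- flap_side (a joint): hinge of the side (-y side) white flap of the stand (panel 40 x 80 x 3 mm): 0 rad = flat out, pointing along the stand's -y; grows as its outer edge rises; 1.57 = upright, at its stop. Starts flat or slightly raised; a stiff hinge, it stays where it is left
- flap_near_tab (a point): centre of the near flap's blue tab: a crossbar 16 mm long (along the hinge, stand's y axis), 10 mm thick, on a thin neck, 58 mm from the hinge line, 16 mm beyond the panel's edge. Pinched lightly on its two ends it turns between the fingers, which can keep pointing down along the arc; fingertips over 12 mm past its centre meet the upright panel
- flap_far_tab (a point): centre of the far flap's blue tab: a crossbar 16 mm long (along the hinge, stand's y axis), 10 mm thick, on a thin neck, 58 mm from the hinge line, 16 mm beyond the panel's edge. Pinched lightly on its two ends it turns between the fingers, which can keep pointing down along the arc; fingertips over 12 mm past its centre meet the upright panel
- flap_side_tab (a point): centre of the side flap's blue tab: a crossbar 16 mm long (along the hinge, stand's x axis), 10 mm thick, on a thin neck, 58 mm from the hinge line, 16 mm beyond the panel's edge. Pinched lightly on its two ends it turns between the fingers, which can keep pointing down along the arc; fingertips over 12 mm past its centre meet the upright panel
- flap_near_hinge (a point): middle of the hinge line of the near flap; the tab moves about it on a circle of 58 mm radius
- flap_far_hinge (a point): middle of the hinge line of the far flap; the tab moves about it on a circle of 58 mm radius
- flap_side_hinge (a point): middle of the hinge line of the side flap; the tab moves about it on a circle of 58 mm radius
- loupe_arm: telescoping loupe arm, axes as the stand's: a rod with a grey head that slides out of the fixed tube along -y, up to 150 mm. Origin: centre of the head's block, 30 (x) x 36 (y) x 30 (z) mm, 150 mm up, at y = 165 mm in the stand's frame when home (start). The button is on its +x face; a round loupe (48 mm) is 28 to 76 mm ahead along -y. A spring of 1.8 to 3.6 N draws it home when let go
- head_grip (a point): the point midway between the fingers when the head is squeezed across x with the button in: 1 mm on the +x side of the head's centre. The head with its button is 38 mm wide along x, 32 mm with the button fully in; free on both sides, above and below
- lock_button (a joint): yellow lock button (24 x 22 mm, standing 8 mm out of the head's +x face): 0 = out (locked), 0.006 m = fully in; it is pressed along the stand's -x by squeezing the head between the fingers, takes 2.5 to 5.5 N, springs out when let go. The arm is caught at home until the button is in by more than 3 mm
- pointer (a point): tip of the arm's thin black pointer line, at y = 360 mm in the stand's frame when home, which rides over the white scale plate on top of the outer tube and moves with the arm along the stand's -y
- red_mark (a point): the red mark clipped on the scale (3 mm wide), 85 to 130 mm from the pointer's home along the stand's -y; the pointer is on the mark when both have the same y in the stand's frame
- ring_stand: leave alone: wooden cone, 34 mm across, 36 mm high, with a brass ring, loose on the black platform; origin under its foot
- pliers: leave alone: green-handled pliers on the table near the stand's foot (-x side)
- bench_brush: leave alone: bench brush on the table near the stand's foot (+x side)
- t_driver: leave alone: black T-handled driver on the table
- polish_jar: leave alone: amber jar, 60 mm across and 60 mm high
- findings_bowl: leave alone: white bowl, 90 mm across and 35 mm high

How it is judged:
On the way, in this order (a step that is already met when the one before it is completed fails the run):
1. all three flaps stand upright, the arm still home (value of joint each of flap_near, flap_far, flap_side above 1.43 rad and y of pointer in the frame of stand above 0.35 m), for 0.2 s.
2. the head is squeezed with the lock button in, the arm still near home (value of joint lock_button above 0.004 m and contact force between the fingers and loupe_arm above 3 N and y of pointer in the frame of stand above 0.34 m), for 0.05 s.
At the end, for the whole second after the job is handed in: the three flaps are upright (each hinge above 1.43 rad), the pointer is within 4 mm of the red mark along the scale and at rest, and the fingers still hold the head (over 3 N) with the lock button in by more than 4 mm (value of joint each of flap_near, flap_far, flap_side above 1.43 rad and value of joint lock_button above 0.004 m and contact force between the fingers and loupe_arm above 3 N and y of pointer in the frame of red_mark between -0.004 and 0.004 m and linear speed of loupe_arm below 0.015 m/s); the arm keeps its last pose, push and grip.
It fails at once if the ring stand is shifted by more than 15 mm or tipped over (distance of ring_stand from where it was at the start of the episode above 0.015 m or angle between ring_stand's own z axis and vertical above 0.4 rad).
It fails at once if pliers, brush, driver, jar or bowl is moved by more than 20 mm (distance of any of pliers, bench_brush, t_driver, polish_jar, findings_bowl from where it was at the start of the episode above 0.02 m).
It also fails if it takes over 61 s, if anything falls off the work surface, if the arm or the gripper's body presses on something with over 40 N, if the wrist force passes 120 N, or if a joint passes its speed limit or range.

## Working session

There is one attempt and no reset: what is moved stays moved. The work goes in short steps, Python scripts to look and compute and a shell command to move; the robot and the scene stay as the last step left them, time stands still between calls to the robot, and variables do not carry over. Pictures are saved under pics/ and viewed, at most 10 in all, crops included, and the job is handed in when it is done.

```bash
ls; mkdir -p pics; python3 - <<'E'
from workcell import status, grab_frame, camera_params, bot, search_frame, silhouettes
import cv2
s=status.observe();print(s)
for c in("scene","top"):
    cv2.imwrite(f"pics/{c}0.png",grab_frame(c)); print(camera_params(c))
    for n in("stand","flap_near_tab","flap_far_tab","flap_side_tab","red_mark","loupe_arm","lock_button","ring_stand","pointer"):
        try: print(c,n,[(round(d["p"],2),[round(v*(560,420)[i%2]) for i,v in enumerate(d["extent"])]) for d in search_frame(c,n)[:3]])
        except Exception as e: print(n,e)
print(camera_params("wrist"))
E
```

```text
pics
{'clock': 0.0, 'qpos': array([-1.17718047,  0.52203265, -0.03630333,  1.6000149 ,  0.02121875,
        1.02110829, -0.11280569]), 'qd': array([ 1.53574822e-06, -7.80574892e-04,  1.97610466e-03, -4.10270187e-04,
        4.69936738e-04, -2.23229172e-04, -1.04294861e-03]), 'joint_efforts': array([ 1.29288455e-03, -9.27109408e+01,  1.98048055e+00, -3.69885671e+01,
        1.78814266e-02,  9.08130925e-03,  7.87930190e-06]), 'position': array([0.27949211, 0.55861718, 0.21611194]), 'tool_rot': array([-3.14042019e+00,  1.12801674e-04,  2.67775026e+00]), 'force': array([-0.66725892, -0.91256911,  0.613721  ]), 'moment': array([ 0.0511628 , -0.00892331,  0.01405909]), 'finger_force': 0.0, 'grip_width': 0.08552265477897852}
{'K': array([[506.44295556,   0.        , 278.30887141],
       [  0.        , 506.44295556, 204.11162738],
       [  0.        ,   0.        ,   1.        ]]), 'rvec': array([ 1.85629713,  1.23020514, -0.6854275 ]), 'tvec': array([-0.16821158, -0.17708251,  1.80803379])}
scene stand [(0.81, [223, 168, 407, 272]), (0.25, [254, 254, 289, 270])]
scene flap_near_tab [(0.69
[... 932 characters left out ...]
oupe_arm [(0.68, [188, 190, 278, 207]), (0.68, [298, 210, 322, 228])]
top lock_button [(0.47, [291, 166, 318, 184])]
top ring_stand []
top pointer [(0.86, [250, 189, 278, 206])]
{'K': array([[356.40447744,   0.        , 281.59632469],
       [  0.        , 356.40447744, 209.13317998],
       [  0.        ,   0.        ,   1.        ]]), 'tool_from_camera': array([[ 9.78547684e-04, -9.52216119e-01, -3.05423484e-01,
         7.82092570e-02],
       [ 9.99998891e-01,  1.27462883e-03, -7.69998171e-04,
        -4.69509106e-04],
       [ 1.12250625e-03, -3.05422391e-01,  9.52216311e-01,
        -1.56761930e-01],
       [ 0.00000000e+00,  0.00000000e+00,  0.00000000e+00,
         1.00000000e+00]])}
```

```bash
python3 - <<'E'
import cv2,numpy as np
t=cv2.imread("pics/top0.png")[120:270,160:360]; s=cv2.imread("pics/scene0.png")[150:300,210:410]
cv2.imwrite("pics/a.png",np.vstack([cv2.resize(x,(800,600),interpolation=cv2.INTER_CUBIC)[:, :] for x in(t,)]))
cv2.imwrite("pics/b.png",cv2.resize(s,(800,600),interpolation=cv2.INTER_CUBIC))
E
```

```text
(no output)
```

View pics/a.png

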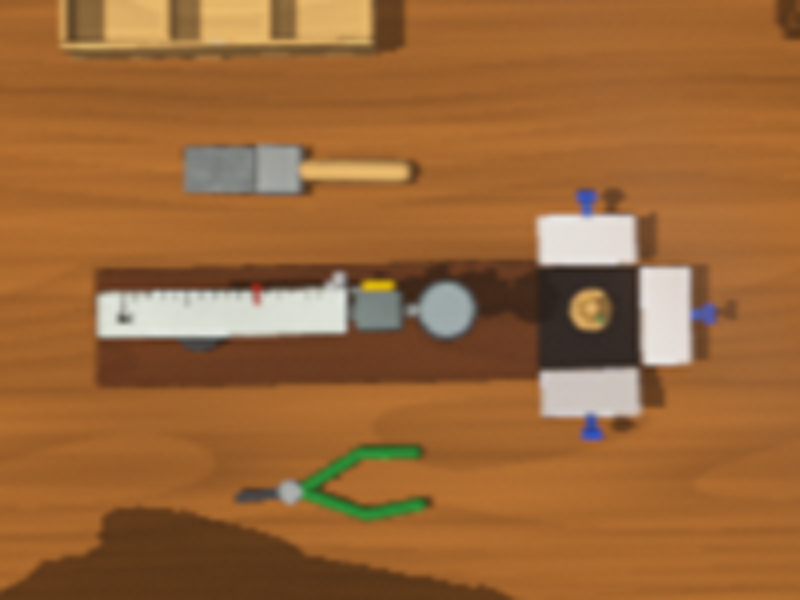

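View pics/b.png

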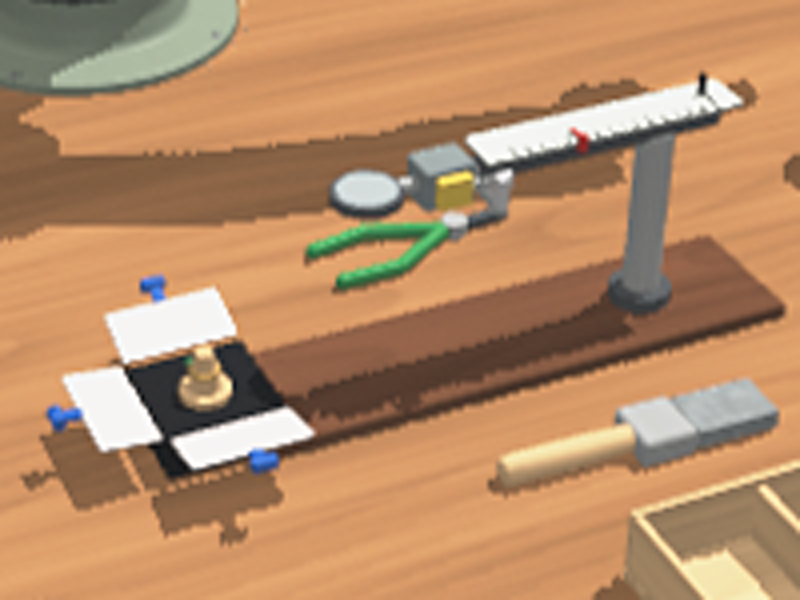

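```bash
cat > h.py <<'E'
import cv2,numpy as np
from scipy.optimize import least_squares
from scipy.spatial.transform import Rotation as R
from workcell import camera_params
def proj(c,P):
    k=camera_params(c); return cv2.projectPoints(np.float64(P).reshape(-1,1,3),k["rvec"],k["tvec"],k["K"],None)[0].reshape(-1,2)
def W(st,P):
    c,s=np.cos(st[2]),np.sin(st[2]); P=np.atleast_2d(P)
    return np.c_[st[0]+c*P[:,0]-s*P[:,1],st[1]+s*P[:,0]+c*P[:,1],P[:,2]]
def blobs(img,lo,hi,amin=4):
    m=cv2.inRange(cv2.cvtColor(img,cv2.COLOR_BGR2HSV),np.array(lo),np.array(hi))
    n,_,s,c=cv2.connectedComponentsWithStats(m); return [(np.round(c[i],1),s[i,4]) for i in range(1,n) if s[i,4]>=amin]
E
python3 - <<'E'
from h import *
t=cv2.imread("pics/top0.png"); s=cv2.imread("pics/scene0.png")
for n,i in(("top",t),("scene",s)):
    print(n,"blue",blobs(i,(105,130,60),(130,255,255),8),"yel",blobs(i,(24,180,120),(32,255,255),6),"red",blobs(i,(0,200,110),(4,255,255),3),blobs(i,(175,150,100),(180,255,255),3))
A=lambda u,v,o:(u/4+o[0]-.4,v/4+o[1]-.4)
T=(160,120);S=(210,150)
obs=[("top",(.05,.415,.012),A(97,270,T)),("top",(-.05,.415,.012),A(97,385,T)),("top",(0,.165,.165),A(378,310,T)),("top",(0,.113,.15),A(447,310,T)),
("top",(.042,.042,.032),A(538,266,T)),("top",(-.042,.042,.032),A(540,367,T)),("scene",(.05,.415,.012),A(783,310,S)),("scene",(-.05,.415,.012),A(712,238,S)),("scene",(0,.113,.15),A(367,191,S)),("scene",(.042,-.042,.032),A(168,458,S))]
def f(p): return np.ravel([proj(c,W(p,P))[0]-uv for c,P,uv in obs])
best=min((least_squares(f,[.6,y0,w],loss="soft_l1") for w in(-2,0,2,3) for y0 in (0,.3)),key=lambda r:r.cost)
print(best.x,np.round(best.fun.reshape(-1,2),1)); np.save("st.npy",best.x)
# red mark & pointer from two views -> stand frame
def tri(a,b):
    r=least_squares(lambda p:np.r_[proj("top",W(best.x,p))[0]-a,proj("scene",W(best.x,p))[0]-b],[0,.25,.17]); return np.round(r.x,4),r.cost
print("red",tri(A(257,294,T),A(580,140,S)),"ptr",tri(A(123,316,T),A(702,92,S)))
E
```

```text
top blue [(array([ 76.5, 174.8]), np.int32(1163)), (array([306. , 169.3]), np.int32(9)), (array([307.4, 227.3]), np.int32(9))] yel [(array([253.8, 191.1]), np.int32(8))] red [] []
scene blue [(array([193.8,   5.1]), np.int32(46)), (array([547. ,  97.5]), np.int32(2066)), (array([518.7, 197.2]), np.int32(1764)), (array([247.8, 221.5]), np.int32(18)), (array([225.2, 253.6]), np.int32(24)), (array([275.2, 264.6]), np.int32(27))] yel [] red [] []Traceback (most recent call last):
  File "<stdin>", line 10, in <module>
  File "<stdin>", line 10, in <genexpr>
    return func(*args, **kwargs)
    result = trf(vector_fun.fun, vector_fun.jac, x0, f0, J0, lb, ub, ftol, xtol,
                 gtol, max_nfev, x_scale, loss_function, tr_solver,
                 tr_options.copy(), verbose, callback=callback_wrapped)
    return trf_no_bounds(
        fun, jac, x0, f0, J0, ftol, xtol, gtol, max_nfev, x_scale,
        loss_function, tr_solver, tr_options, verbose, callback=callback)
    f_new = fun(x_new)
    self._update_fun()
    ~~~~~~~~~~~~~~~~^^
    self.f = self.fun_wrapped(xp_copy(self.x))
             ~~~~~~~~~~~~~~~~^^^^^^^^^^^^^^^^^
    return np.atleast_1d(self.fun(x))
                         ~~~~~~~~^^^
    return self.f(x, *self.args, **self.kwargs)
           ~~~~~~^^^^^^^^^^^^^^^^^^^^^^^^^^^^^^
  File "<stdin>", line 9, in f
  File "h.py", line 6, in proj
    k=camera_params(c); return cv2.projectPoints(np.float64(P).reshape(-1,1,3),k["rvec"],k["tvec"],k["K"],None)[0].reshape(-1,2)
ValueError: time passes only in moves, steps and waits
```

```bash
python3 - <<'E'
import pickle
from workcell import camera_params
pickle.dump({c:camera_params(c) for c in("scene","top","wrist")},open("cam.pkl","wb"))
E
sed -i 's/^from workcell.*/import pickle; CAM=pickle.load(open("cam.pkl","rb"))/; s/k=camera_params(c)/k=CAM[c]/' h.py
cat > fit.py <<'E'
from h import *
A=lambda u,v,o:(u/4+o[0]-.4,v/4+o[1]-.4)
T=(160,120);S=(210,150)
obs=[("top",(.05,.415,.012),A(97,270,T)),("top",(-.05,.415,.012),A(97,385,T)),("top",(0,.165,.165),A(378,310,T)),("top",(0,.113,.15),A(447,310,T)),
("top",(.042,.042,.032),A(538,266,T)),("top",(-.042,.042,.032),A(540,367,T)),("scene",(.05,.415,.012),A(783,310,S)),("scene",(-.05,.415,.012),A(712,238,S)),("scene",(0,.113,.15),A(367,191,S)),("scene",(.042,-.042,.032),A(168,458,S))]
def f(p): return np.ravel([proj(c,W(p,P))[0]-uv for c,P,uv in obs])
best=least_squares(f,[.58,-.1,0],loss="soft_l1")
st=best.x
print(st,np.round(best.fun.reshape(-1,2),1).tolist()); np.save("st.npy",st)
def tri(a,b):
    r=least_squares(lambda p:np.r_[proj("top",W(st,p))[0]-a,proj("scene",W(st,p))[0]-b],[0,.25,.17]); return np.round(r.x,4),r.cost
print("red",tri(A(257,294,T),A(580,140,S)),"ptr",tri(A(123,316,T),A(702,92,S)))
# tabs
dirs=dict(far=(1,0),near=(-1,0),side=(0,-1))
tabs=dict(far=((306,169.3),(275.2,264.6)),near=((307.4,227.3),(247.8,221.5)),side=(A(705,314,T),(225.2,253.6)))
for n,(a,b) in tabs.items():
    d=np.array(dirs[n])
    P=lambda th:np.r_[d*(.042+.058*np.cos(th)),.032+.058*np.sin(th)]
    r=least_squares(lambda q:np.r_[proj("top",W(st,P(q[0])))[0]-a,proj("scene",W(st,P(q[0])))[0]-b],[.2])
    print(n,r.x,np.round(r.fun,1),"tri",tri(a,b),"W",W(st,P(r.x[0])))
E
python3 fit.py
```

```text
[ 0.58308901 -0.10720288  0.00598303] [[-0.1, -0.7], [0.1, 0.1], [0.4, -0.4], [0.4, -0.3], [0.2, 0.1], [0.1, 0.1], [1.7, -1.7], [-0.5, -1.8], [0.2, 0.8], [-0.1, -3.9]]
red (array([0.0126, 0.2586, 0.1613]), np.float64(0.07424208690971942)) ptr (array([-0.003 ,  0.3607,  0.1653]), np.float64(0.16891674826107697))
far [0.25737008] [ 0.8 -0.7  0.5 -0.1] tri (array([0.0954, 0.0008, 0.0441]), np.float64(0.23750184124430168)) W [[ 0.6811769  -0.10661601  0.04676321]]
near [0.30058159] [ 0.5  0.7  0.1 -0.2] tri (array([-0.0957,  0.0003,  0.0494]), np.float64(0.18428901686635218)) W [[ 0.48569122 -0.10778562  0.04917239]]
side [0.16007027] [ 1.6 -0.2 -1.2 -0.2] tri (array([-0.0009, -0.0953,  0.0387]), np.float64(0.112263051548167)) W [[ 0.58368288 -0.20645964  0.04124448]]
```

```bash
cat > go.py <<'E'
# usage: go.py yaw_deg x y z [x y z ...]  (stand frame, m) -> creep units from the present pose
from h import *; import sys
from workcell import status
s=status.observe(); st=np.load("st.npy")
a=[float(v) for v in sys.argv[1:]]
Rt=R.from_euler("xyz",s["tool_rot"])
rel=s["position"]-[st[0],st[1],0]; c,n=np.cos(st[2]),np.sin(st[2])
print("t",round(s["clock"],2),"stand-frame tcp",np.round([c*rel[0]+n*rel[1],-n*rel[0]+c*rel[1],rel[2]],4),"rot",np.round(np.degrees(s["tool_rot"]),1),"q",np.round(s["qpos"],2),"F",np.round(s["force"],1),"grip",round(s["grip_width"],4),round(s["finger_force"],1))
dy=np.radians(a[0])+st[2]-s["tool_rot"][2]; dy=(dy+np.pi)%(2*np.pi)-np.pi
print("twist",round(-np.degrees(dy)/8,2))
for i in range(1,len(a),3): print(a[i:i+3],np.round(Rt.inv().apply(W(st,a[i:i+3])[0]-s["position"])/.06,2))
E
python3 go.py 180 -.097 0 .2
```

```text
t 1.0 stand-frame tcp [-0.2995  0.6679  0.2167] rot [-180.    -0.   153.4] q [-1.18  0.52 -0.04  1.6   0.02  1.02 -0.11] F [0.6 0.1 0. ] grip 0.0854 0.0
twist -3.37
[-0.097, 0.0, 0.2] [-8.05 -8.4   0.28]
```

```bash
python3 -m creep '[[-0.6,-0.65,0,-1,1],[-1.3,-1.3,0,-2,1],[-2,-2,0,-3,0.7],[-2.6,-2.7,0,-3.37,0.5],[-3.3,-3.5,0,-3.37,0.5]]' 20; python3 go.py 180 -.097 0 .2
```

```text
clock: 1.62
position: [0.3627, 0.2822, 0.2169]
tool_rot: [3.141, 0.0, -3.134]
force: [0.9, 0.4, 0.2]
grip_width: 0.0426
finger_force: 0.0
t 1.62 stand-frame tcp [-0.218   0.3907  0.2169] rot [ 180.     0.  -179.5] q [-0.71  0.26 -0.1   2.01  0.03  0.87  0.75] F [0.9 0.4 0.2] grip 0.0426 0.0
twist 0.01
[-0.097, 0.0, 0.2] [-2.   -6.52  0.28]
```

```bash
python3 -m creep '[[-0.25,-0.9,0,0,0.4],[-0.5,-1.9,0,0,0.4],[-0.8,-2.8,0,0,0.4],[-1.1,-3.7,0,0,0.4],[-1.4,-4.6,0.1,0,0.4]]' ; python3 -m creep '[[-0.3,-0.9,0.1,0,0.4],[-0.6,-1.9,0.2,0,0.4],[-0.6,-1.9,0.7,0,0.4],[-0.6,-1.9,1.0,0,0.4]]'; python3 go.py 180 -.097 0 .12 
cat > look.py <<'E'
from h import *; import sys
from workcell import status,grab_frame
s=status.observe(); im=grab_frame("wrist"); cv2.imwrite("pics/"+sys.argv[1],im)
k=CAM["wrist"]; T=np.eye(4); T[:3,:3]=R.from_euler("xyz",s["tool_rot"]).as_matrix(); T[:3,3]=s["position"]; T=T@k["tool_from_camera"]
st=np.load("st.npy")
def ray(uv,z): # pixel -> stand frame xy at height z
    d=T[:3,:3]@np.linalg.solve(k["K"],[*uv,1]); p=T[:3,3]+d*(z-T[2,3])/d[2]
    c,n=np.cos(st[2]),np.sin(st[2]); q=p-[st[0],st[1],0]; return np.round([c*q[0]+n*q[1],-n*q[0]+c*q[1]],4)
z=[float(v) for v in sys.argv[2:]]
for c,a in blobs(im,(105,130,60),(130,255,255),60): print("blue",c,a,[ray(c,h) for h in z])
for c,a in blobs(im,(0,170,90),(6,255,255),15): print("red",c,a,[ray(c,h) for h in z])
E
python3 look.py w1.png .049 .044
```

```text
clock: 2.25
position: [0.449, 0.0066, 0.2112]
tool_rot: [3.141, 0.002, -3.135]
force: [1.3, 0.7, -0.7]
grip_width: 0.0341
finger_force: 0.0
clock: 2.75
position: [0.4847, -0.1061, 0.1496]
tool_rot: [-3.142, -0.001, -3.136]
force: [0.8, 0.8, 0.2]
grip_width: 0.0343
finger_force: 0.0
t 2.75 stand-frame tcp [-0.0984  0.0017  0.1496] rot [-180.    -0.  -179.7] q [ 0.    0.42  0.12  2.   -0.07  0.73  1.74] F [0.8 0.8 0.2] grip 0.0343 0.0
twist -0.01
[-0.097, 0.0, 0.12] [-0.02 -0.03  0.49]
blue [280.2 209.9] 388 [array([-0.0935, -0.0001]), array([-0.0919, -0.0001])]
blue [170.3 308.8] 333 [array([-0.0069, -0.0917]), array([-0.0036, -0.0935])]
```

View pics/w1.png

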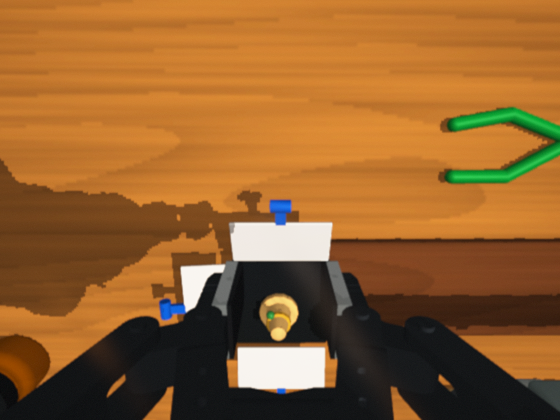

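```bash
python3 -m creep '[[-0.02,-0.03,0.9,0,0.4],[-0.02,-0.03,1.5,0,0.4],[-0.02,-0.03,1.66,0,0.4],[-0.02,-0.03,1.66,0,0.4]]' ; python3 -m creep '[[0,0,0,0,0],[0,0,0,0,0],[0,0,0,0,0],[0,0,0,0,0]]' 20; python3 - <<'E'
import numpy as np
for th0 in(.3,):
  for th in np.linspace(th0,1.6,10): print(round(th,2),"in",round((np.cos(th0)-np.cos(th))*.058/.06,2),"up",round((np.sin(th)-np.sin(th0))*.058/.06,2))
E
python3 go.py 180 -.097 0 .049
```

```text
clock: 3.3
position: [0.4865, -0.1072, 0.0517]
tool_rot: [-3.142, 0.0, -3.135]
force: [0.7, -0.5, -0.5]
grip_width: 0.034
finger_force: 0.0
clock: 3.8
position: [0.4864, -0.1072, 0.0514]
tool_rot: [-3.142, 0.0, -3.135]
force: [-0.1, -0.0, -0.4]
grip_width: -0.0001
finger_force: 0.0
0.3 in 0.0 up 0.0
0.44 in 0.05 up 0.13
0.59 in 0.12 up 0.25
0.73 in 0.21 up 0.36
0.88 in 0.31 up 0.46
1.02 in 0.42 up 0.54
1.17 in 0.54 up 0.6
1.31 in 0.68 up 0.65
1.46 in 0.81 up 0.67
1.6 in 0.95 up 0.68
t 3.8 stand-frame tcp [-0.0967  0.0006  0.0514] rot [-180.     0.  -179.6] q [ 0.03  0.59  0.09  2.06 -0.1   0.5   1.77] F [-0.1 -0.  -0.4] grip -0.0001 0.0
twist 0.0
[-0.097, 0.0, 0.049] [ 0.   -0.01  0.04]
```

```bash
python3 look.py w2.png .049; python3 - <<'E'
import cv2
im=cv2.imread("pics/w2.png")[150:420,130:430]; cv2.imwrite("pics/w2c.png",cv2.resize(im,(660,594)))
E
```

```text
blue [281.3 256.7] 201 [array([-0.0994, -0.0001])]
```

View pics/w2c.png

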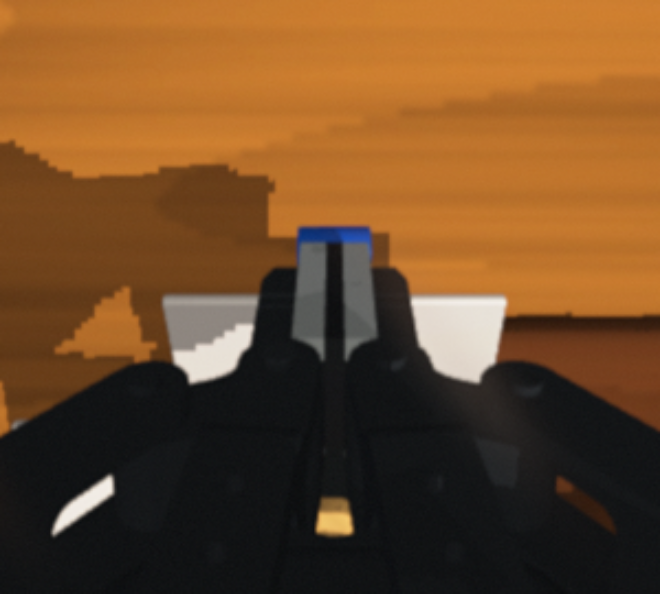

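```bash
python3 - <<'E'
from h import *
k=CAM["wrist"]; st=np.load("st.npy")
def ray(tcp,uv,z):
    T=np.eye(4);T[:3,:3]=R.from_euler("xyz",[np.pi,0,np.pi]).as_matrix();T[:3,3]=tcp;T=T@k["tool_from_camera"]
    d=T[:3,:3]@np.linalg.solve(k["K"],[*uv,1]); return T[:3,3]+d*(z-T[2,3])/d[2]
for z in np.arange(.02,.06,.004): print(round(z,3),ray((-.0984,.0017,.1496),(280,200),z)[0].round(4),ray((-.0967,.0006,.0514),(281,253.6),z)[0].round(4),
 "panel edge",ray((-.0984,.0017,.1496),(280,222),z)[0].round(4),ray((-.0967,.0006,.0514),(281,150+295*.4545),z)[0].round(4))
E
```

```text
0.02 -0.0928 -0.0876 panel edge -0.0732 -0.0678
0.024 -0.094 -0.0894 panel edge -0.0747 -0.07
0.028 -0.0951 -0.0913 panel edge -0.0761 -0.0723
0.032 -0.0963 -0.0932 panel edge -0.0776 -0.0746
0.036 -0.0975 -0.095 panel edge -0.079 -0.0769
0.04 -0.0986 -0.0969 panel edge -0.0804 -0.0792
0.044 -0.0998 -0.0987 panel edge -0.0819 -0.0814
0.048 -0.101 -0.1006 panel edge -0.0833 -0.0837
0.052 -0.1022 -0.1024 panel edge -0.0848 -0.086
0.056 -0.1033 -0.1043 panel edge -0.0862 -0.0883
```

```bash
python3 -m creep '[[0,0,0,0,0.4],[0,0,0,0,0.4],[0,0,0,0,0.4],[0,0,0.15,0,0.4]]' ; python3 -m creep '[[0,0,0,0,0],[0,0,0,0,0],[0,0,0,0,0],[0,0,0,0,0]]' 20
```

```text
clock: 4.35
position: [0.4866, -0.1072, 0.0421]
tool_rot: [-3.141, 0.001, -3.135]
force: [-0.7, -0.5, -0.9]
grip_width: 0.0338
finger_force: 0.0
clock: 4.85
position: [0.4862, -0.1072, 0.0422]
tool_rot: [-3.142, -0.0, -3.135]
force: [-1.7, -1.6, 0.3]
grip_width: 0.0115
finger_force: 19.6
```

```bash
python3 -m creep '[[0,0,0,0,0.4],[0,0,0,0,0.4],[0,0,0,0,0.4],[0,0,0.1,0,0.4]]' ; python3 -m creep '[[0,0,0,0,0],[0,0,0,0,0],[0,0,0,0,0],[0,0,0,0,0]]' 20;  python3 look.py w3.png .038; python3 - <<'E'
import cv2
im=cv2.imread("pics/w3.png")[200:350,180:380]; cv2.imwrite("pics/w3c.png",cv2.resize(im,(800,600)))
E
```

```text
clock: 5.35
position: [0.4866, -0.1072, 0.0362]
tool_rot: [-3.141, 0.001, -3.135]
force: [0.4, 0.9, -0.5]
grip_width: 0.0344
finger_force: 0.0
clock: 5.85
position: [0.4861, -0.1072, 0.0361]
tool_rot: [-3.142, -0.0, -3.135]
force: [-2.0, -1.3, -0.1]
grip_width: 0.0146
finger_force: 21.0
blue [281.5 285.3] 1020 [array([-0.0863, -0.0001])]
```

View pics/w3c.png

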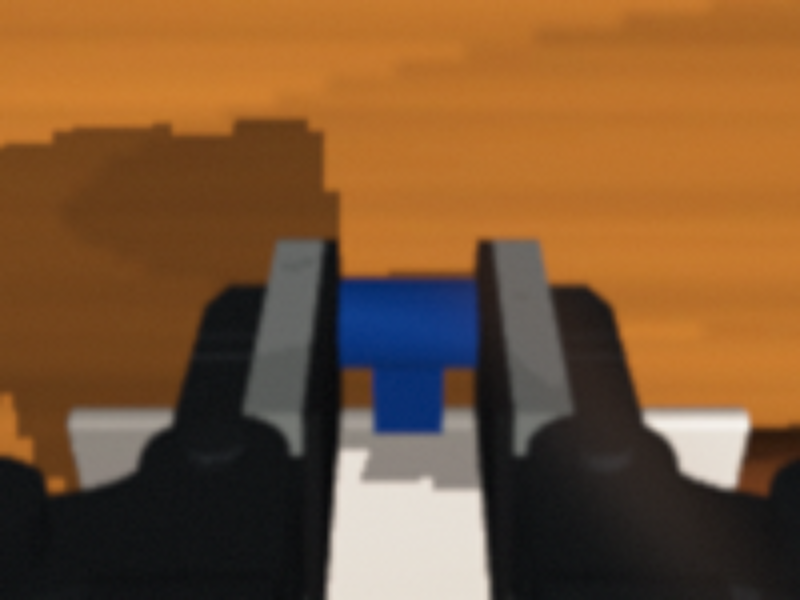

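```bash
python3 -m creep '[[-0.02,0,-0.12,0,0],[-0.08,0,-0.27,0,0],[-0.17,0,-0.41,0,0],[-0.28,0,-0.53,0,0],[-0.28,0,-0.53,0,0]]' ; python3 go.py 180 0 0 0; python3 look.py w4.png .08; python3 - <<'E'
import cv2,numpy as np
from workcell import grab_frame
im=cv2.imread("pics/w4.png")[200:350,180:380]; s=grab_frame("scene")[170:290,200:300]
cv2.imwrite("pics/w4c.png",np.hstack([cv2.resize(im,(400,300)),cv2.resize(s,(400,480))[90:390]]))
E
```

```text
clock: 6.52
position: [0.5041, -0.1071, 0.0685]
tool_rot: [-3.141, 0.002, -3.135]
force: [2.8, -1.1, -5.5]
grip_width: 0.0143
finger_force: 19.6
t 6.53 stand-frame tcp [-0.0789  0.0006  0.0685] rot [-1.800e+02  1.000e-01 -1.796e+02] q [ 0.02  0.57  0.1   2.01 -0.1   0.56  1.77] F [ 2.8 -1.1 -5.5] grip 0.0143 19.6
twist 0.01
[0.0, 0.0, 0.0] [-1.31 -0.01  1.14]
blue [281.6 286. ] 763 [array([-0.0735,  0.0001])]
```

View pics/w4c.png

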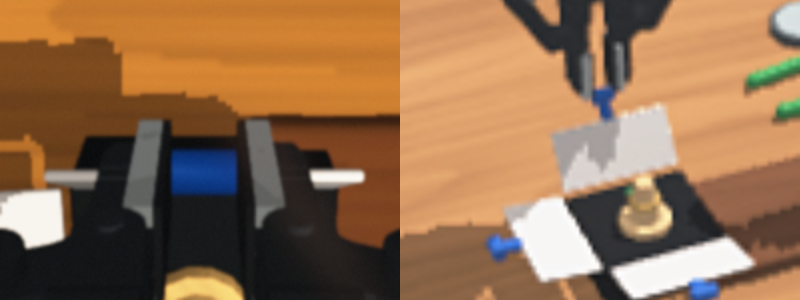

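```bash
python3 -m creep '[[-0.14,0,-0.06,0,0],[-0.29,0,-0.12,0,0],[-0.45,0,-0.16,0,0],[-0.64,0,-0.16,0,0],[-0.64,0,-0.16,0,0]]' ; python3 go.py 180 -.043 0 .079
```

```text
clock: 7.25
position: [0.5428, -0.1068, 0.0777]
tool_rot: [-3.141, 0.001, -3.135]
force: [-0.6, 0.3, 4.4]
grip_width: 0.0147
finger_force: 22.2
t 7.25 stand-frame tcp [-0.0403  0.0007  0.0777] rot [-1.800e+02  1.000e-01 -1.796e+02] q [ 0.01  0.6   0.1   1.91 -0.1   0.63  1.75] F [-0.6  0.3  4.4] grip 0.0147 22.2
twist 0.01
[-0.043, 0.0, 0.079] [ 0.05 -0.01 -0.02]
```

```bash
python3 -m creep '[[0.04,0,0,0,0.4],[0.04,0,0,0,0.4],[0.04,0,0,0,0.4],[0.04,0,-0.5,0,0.4],[0,0,-1,0,0.4]]' ; python3 -m creep '[[-0.8,0,0,0,0.4],[-1.6,0,0,0,0.4],[-2.28,0,0,0,0.4],[-2.28,0,0,0,0.4]]'; python3 look.py w5.png .09 .047;  python3 go.py 180 .0965 0 .035
```

```text
clock: 7.88
position: [0.5412, -0.1068, 0.1381]
tool_rot: [3.142, -0.001, -3.135]
force: [-0.4, -0.2, 0.1]
grip_width: 0.0343
finger_force: 0.0
clock: 8.38
position: [0.68, -0.1053, 0.1366]
tool_rot: [3.141, 0.0, -3.134]
force: [-0.9, -0.6, -0.8]
grip_width: 0.0343
finger_force: 0.0
blue [136.7  63.9] 605 [array([ 0.0033, -0.0764]), array([ 0.0001, -0.0927])]
blue [281.  202.7] 426 [array([0.0799, 0.0003]), array([0.0929, 0.0002])]
t 8.43 stand-frame tcp [0.0954 0.0009 0.1367] rot [ 180.    -0.  -179.6] q [-0.01  0.71  0.12  1.49 -0.1   0.95  1.72] F [-0.4  0.  -0.1] grip 0.0345 0.0
twist 0.01
[0.0965, 0.0, 0.035] [-0.02 -0.02  1.7 ]
```

```bash
python3 -m creep '[[0,-0.02,0.9,0,0.4],[0,-0.02,1.5,0,0.4],[0,-0.02,1.7,0,0.4],[0,-0.02,1.7,0,0.4]]' ; python3 -m creep '[[0,0,0,0,0],[0,0,0,0,0],[0,0,0,0,0],[0,0,0,0,0]]' 20;python3 look.py w6.png .047;  python3 go.py 180 .0965 0 .035
```

```text
clock: 8.93
position: [0.678, -0.1073, 0.0359]
tool_rot: [-3.141, -0.0, -3.135]
force: [0.6, -0.2, 0.2]
grip_width: 0.034
finger_force: 0.0
clock: 9.43
position: [0.6784, -0.1071, 0.0358]
tool_rot: [-3.142, 0.0, -3.135]
force: [-0.4, 0.3, 0.2]
grip_width: 0.0
finger_force: 0.0
blue [41.8 47.2] 1907 [array([ 0.0002, -0.091 ])]
blue [284.4 251.7] 261 [array([0.0837, 0.0002])]
t 9.47 stand-frame tcp [ 0.0952 -0.0005  0.0357] rot [-180.     0.  -179.6] q [ 0.01  0.83  0.1   1.54 -0.11  0.77  1.73] F [ 0.3  0.2 -0.3] grip -0.0001 0.0
twist 0.01
[0.0965, 0.0, 0.035] [-0.02  0.01  0.01]
```

```bash
python3 -m creep '[[-0.03,0,0,0,0.4],[-0.03,0,0,0,0.4],[-0.03,0,0,0,0.4],[-0.03,0,0.22,0,0.4]]' ; python3 -m creep '[[0,0,0,0,0],[0,0,0,0,0],[0,0,0,0,0],[0,0,0,0,0]]' 20;python3 look.py w7.png .035;  python3 go.py 180 .0965 0 .035
```

```text
clock: 9.98
position: [0.6807, -0.1072, 0.0226]
tool_rot: [-3.141, 0.002, -3.135]
force: [-0.3, -1.3, -0.2]
grip_width: 0.0343
finger_force: 0.0
clock: 10.48
position: [0.6791, -0.1061, 0.0216]
tool_rot: [3.14, -0.002, -3.134]
force: [-3.1, 4.4, -1.8]
grip_width: 0.0152
finger_force: 21.7
blue [20.8 41.3] 1726 [array([-0.0007, -0.0961])]
blue [282.  283.6] 1283 [array([0.0992, 0.0002])]
t 10.53 stand-frame tcp [0.096  0.0005 0.0217] rot [ 1.799e+02 -1.000e-01 -1.796e+02] q [ 0.01  0.85  0.1   1.54 -0.11  0.75  1.73] F [-3.3  4.2 -1.8] grip 0.0154 21.7
twist 0.01
[0.0965, 0.0, 0.035] [-0.01 -0.01 -0.22]
```

```bash
python3 -m creep '[[0.01,0,-0.13,0,0],[0.05,0,-0.28,0,0],[0.11,0,-0.41,0,0],[0.19,0,-0.53,0,0],[0.19,0,-0.53,0,0]]' ; python3 go.py 180 0 0 0; python3 look.py w8.png .08; python3 - <<'E'
import cv2,numpy as np
from workcell import grab_frame
im=cv2.imread("pics/w8.png")[200:350,180:380]; s=grab_frame("scene")[170:290,210:310]
cv2.imwrite("pics/w8c.png",np.hstack([cv2.resize(im,(400,300)),cv2.resize(s,(400,480))[90:390]]))
E
```

```text
clock: 11.15
position: [0.6672, -0.1061, 0.0538]
tool_rot: [3.14, -0.003, -3.135]
force: [-5.4, 4.2, -7.2]
grip_width: 0.015
finger_force: 20.4
t 11.15 stand-frame tcp [0.0841 0.0006 0.0538] rot [ 179.9   -0.2 -179.6] q [ 0.    0.79  0.11  1.57 -0.11  0.79  1.73] F [-5.4  4.2 -7.2] grip 0.015 20.4
twist 0.01
[0.0, 0.0, 0.0] [ 1.4  -0.01  0.9 ]
blue [70.5 79.6] 1367 [array([ 0.0011, -0.0731])]
blue [281.8 271.8] 1236 [array([0.0747, 0.    ])]
```

View pics/w8c.png

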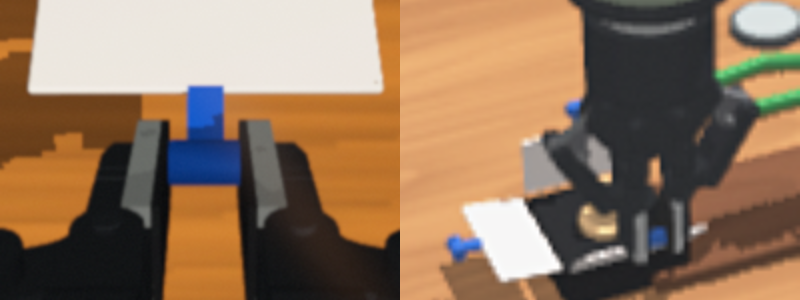

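```bash
python3 -m creep '[[0.15,0,-0.15,0,0],[0.36,0,-0.27,0,0],[0.59,0,-0.345,0,0],[0.82,0,-0.36,0,0],[0.82,0,-0.36,0,0]]' ; python3 go.py 180 0 0 0; python3 look.py w9.png .09
```

```text
clock: 11.88
position: [0.6204, -0.1066, 0.0767]
tool_rot: [3.141, 0.004, -3.134]
force: [7.1, 5.6, -7.7]
grip_width: 0.0144
finger_force: 20.4
t 11.88 stand-frame tcp [0.0373 0.0004 0.0767] rot [ 180.     0.2 -179.6] q [ 0.01  0.7   0.11  1.7  -0.1   0.74  1.74] F [ 7.1  5.6 -7.7] grip 0.0144 20.4
twist 0.01
[0.0, 0.0, 0.0] [ 0.63 -0.01  1.28]
blue [282.7  89. ] 1147 [array([-0.0431,  0.    ])]
blue [109.3 170.6] 860 [array([-0.0113, -0.0707])]
blue [281.6 282.5] 846 [array([ 0.04  , -0.0002])]
```

```bash
python3 -m creep '[[-0.06,0,0,0,0.4],[-0.06,0,0,0,0.4],[-0.06,0,0,0,0.4],[-0.06,0,-0.6,0,0.4],[-0.06,0,-1.2,0,0.4]]' ; python3 -m creep '[[0.1,-0.4,0,1.3,0.4],[0.2,-0.8,0,2.6,0.4],[0.3,-1.2,0,3.9,0.4],[0.6,-1.6,0,5.2,0.4],[0.6,-1.6,0,6.5,0.4]]'; python3 go.py 90 0 -.098 .12
```

```text
clock: 12.55
position: [0.6227, -0.1077, 0.1485]
tool_rot: [-3.141, -0.001, -3.135]
force: [0.6, 0.7, 0.3]
grip_width: 0.0341
finger_force: 0.0
clock: 13.18
position: [0.5861, -0.2064, 0.148]
tool_rot: [-3.141, 0.001, 2.231]
force: [0.2, -0.0, -0.7]
grip_width: 0.0345
finger_force: 0.0
t 13.18 stand-frame tcp [ 0.0024 -0.0992  0.148 ] rot [-179.9    0.   127.8] q [-0.    0.62  0.37  1.69 -0.28  0.88  1.14] F [ 0.2 -0.  -0.7] grip 0.0345 0.0
twist 4.69
[0.0, -0.098, 0.12] [ 0.04 -0.02  0.47]
```

```bash
python3 -m creep '[[0.02,0,0.1,1.3,0.4],[0.04,-0.02,0.2,2.6,0.4],[0.04,-0.02,0.2,3.9,0.4],[0.04,-0.02,0.2,4.69,0.4],[0.04,-0.02,0.2,4.69,0.4]]'; python3 look.py w10.png .046 .04 .034; python3 go.py 90 0 -.096 .1 0 -.096 .03
```

```text
clock: 13.8
position: [0.5851, -0.2025, 0.1356]
tool_rot: [-3.141, 0.0, 1.587]
force: [-0.6, 1.1, 0.7]
grip_width: 0.034
finger_force: 0.0
blue [198.   57.8] 607 [array([-0.0538,  0.0048]), array([-0.0551,  0.0053]), array([-0.0564,  0.0058])]
blue [359.6  59.1] 588 [array([0.0496, 0.0051]), array([0.0508, 0.0057]), array([0.052 , 0.0062])]
blue [279.1 204.5] 425 [array([-0.0011, -0.0927]), array([-0.0011, -0.0945]), array([-0.0011, -0.0964])]
t 13.85 stand-frame tcp [ 0.0015 -0.0953  0.1357] rot [-180.    0.   91.] q [-0.11  0.67  0.54  1.71 -0.42  0.88  0.62] F [ 0.3  1.7 -0.2] grip 0.0341 0.0
twist 0.08
[0.0, -0.096, 0.1] [-0.01 -0.03  0.59]
[0.0, -0.096, 0.03] [-0.01 -0.03  1.76]
```

```bash
python3 -m creep '[[0,-0.04,0.8,0.08,0.4],[0,-0.04,1.5,0.08,0.4],[0,-0.04,1.87,0.08,0.4],[0,-0.04,1.87,0.08,0.4]]' ; python3 -m creep '[[0,0,0,0,0],[0,0,0,0,0],[0,0,0,0,0],[0,0,0,0,0]]' 20;python3 look.py w11.png .035;  python3 go.py 90 0 -.096 .035
```

```text
clock: 14.35
position: [0.5819, -0.2025, 0.0223]
tool_rot: [-3.139, -0.001, 1.577]
force: [0.4, 0.3, -0.3]
grip_width: 0.0341
finger_force: 0.0
clock: 14.85
position: [0.5832, -0.203, 0.024]
tool_rot: [3.141, 0.001, 1.575]
force: [0.7, -3.3, 0.6]
grip_width: 0.0148
finger_force: 19.6
blue [97.1 23.4] 2840 [array([-0.0688,  0.0075])]
blue [461.   22.5] 2696 [array([0.0651, 0.0076])]
blue [281.7 276.7] 1160 [array([-0.001 , -0.0968])]
t 14.9 stand-frame tcp [-0.0004 -0.0958  0.0239] rot [179.9   0.   90.2] q [-0.05  0.82  0.44  1.76 -0.52  0.68  0.68] F [ 0.8 -3.8  1. ] grip 0.0146 19.6
twist -0.01
[0.0, -0.096, 0.035] [-0.    0.01 -0.18]
```

```bash
python3 -m creep '[[0.01,0,-0.13,0,0],[0.05,0,-0.28,0,0],[0.11,0,-0.41,0,0],[0.19,0,-0.53,0,0],[0.19,0,-0.53,0,0]]' ; python3 go.py 90 0 0 0; python3 look.py w12.png .07
```

```text
clock: 15.52
position: [0.5829, -0.1906, 0.0558]
tool_rot: [3.141, -0.0, 1.575]
force: [2.5, 1.4, -2.4]
grip_width: 0.0148
finger_force: 19.5
t 15.53 stand-frame tcp [-0.0006 -0.0834  0.0558] rot [180.   -0.   90.3] q [-0.09  0.77  0.47  1.77 -0.5   0.73  0.65] F [ 2.5  1.4 -2.4] grip 0.0148 19.5
twist -0.01
[0.0, 0.0, 0.0] [1.39 0.01 0.93]
blue [411.8  73.9] 1779 [array([0.0476, 0.0022])]
blue [148.9  74.8] 1788 [array([-0.0509,  0.002 ])]
blue [281.9 275. ] 1157 [array([-0.0011, -0.0818])]
```

```bash
python3 -m creep '[[0.15,0,-0.15,0,0],[0.36,0,-0.27,0,0],[0.59,0,-0.345,0,0],[0.82,0,-0.36,0,0],[0.82,0,-0.36,0,0]]' ; python3 go.py 90 0 0 0; python3 look.py w13.png .09
```

```text
clock: 16.2
position: [0.5827, -0.1408, 0.0771]
tool_rot: [3.141, -0.0, 1.576]
force: [0.1, -1.3, 6.9]
grip_width: 0.0144
finger_force: 20.6
t 16.2 stand-frame tcp [-0.0005 -0.0336  0.0771] rot [180.   -0.   90.3] q [-0.19  0.72  0.5   1.8  -0.48  0.74  0.57] F [ 0.1 -1.3  6.9] grip 0.0144 20.6
twist -0.0
[0.0, 0.0, 0.0] [0.56 0.01 1.29]
blue [381.  204.3] 938 [array([0.0408, 0.0007])]
blue [180.4 204.6] 947 [array([-0.0439,  0.0005])]
blue [281.7 292. ] 870 [array([-0.001 , -0.0414])]
```

```bash
python3 -m creep '[[-0.04,0,0,0,0.4],[-0.04,0,0,0,0.4],[-0.04,0,0,0,0.4],[-0.04,0,-0.9,0,0.4],[-0.04,0,-1.8,0,1]]' ; python3 -m creep '[[0,0,-0.9,0,1],[0.6,0.02,-1.2,0,1],[1.5,0.02,-1.2,0,1],[2.4,0.02,-1.2,0,1],[3.35,0.02,-1.2,0,1]]'; python3 -m creep '[[0,0,0,0,1],[0,0,0,0,1]]'; python3 look.py w14.png .155 ; python3 go.py 90 .001 .165 .2 .001 .165 .135; python3 - <<'E'
import cv2,numpy as np
from workcell import grab_frame
w=cv2.imread("pics/w14.png"); s=grab_frame("scene")[150:270,200:310]
cv2.imwrite("pics/w14c.png",np.hstack([cv2.resize(w,(440,330)),cv2.resize(s,(330,330),interpolation=cv2.INTER_CUBIC)]))
E
```

```text
clock: 16.88
position: [0.5821, -0.1444, 0.1859]
tool_rot: [-3.14, 0.0, 1.574]
force: [0.0, 0.1, 0.6]
grip_width: 0.051
finger_force: 0.0
clock: 17.5
position: [0.5827, 0.0582, 0.257]
tool_rot: [3.142, -0.0, 1.574]
force: [0.6, 0.3, -0.1]
grip_width: 0.0852
finger_force: 0.0
clock: 17.75
position: [0.5829, 0.0562, 0.2568]
tool_rot: [-3.141, 0.0, 1.575]
force: [0.6, 0.0, 0.6]
grip_width: 0.0852
finger_force: 0.0
blue [241.1 331. ] 148 [array([-0.0347,  0.049 ])]
blue [319.7 330.9] 135 [array([0.0326, 0.0491])]
blue [280.6 363. ] 165 [array([-0.0009,  0.0156])]
red [302.4  68.2] 161 [array([0.0143, 0.2587])]
t 17.8 stand-frame tcp [0.0009 0.1627 0.2569] rot [-180.     0.    90.2] q [-0.63  0.49  0.64  1.68 -0.32  1.08  0.1 ] F [ 1.3 -1.3  0.3] grip 0.0854 0.0
twist -0.02
[0.001, 0.165, 0.2] [0.04 0.   0.95]
[0.001, 0.165, 0.135] [0.04 0.   2.03]
```

View pics/w14c.png

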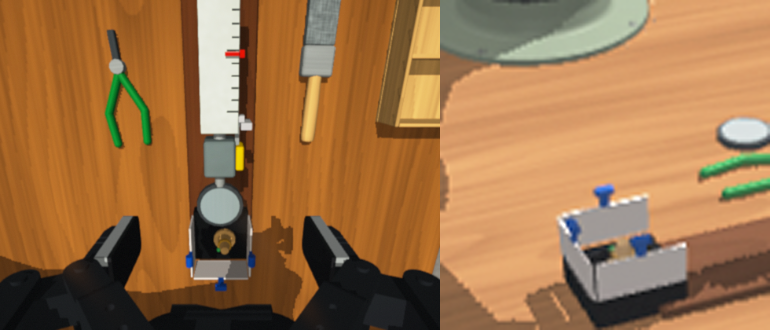

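```bash
python3 -m creep '[[0.04,0,0.8,0,1],[0.04,0,1.6,0,1],[0.04,0,2.03,0,1],[0.04,0,2.03,0,1]]' ; python3 go.py 90 .001 .165 .135; python3 -m creep '[[0,0,0,0,0],[0,0,0,0,0],[0,0,0,0,0],[0,0,0,0,0],[0,0,0,0,0]]' 25; python3 go.py 90 .001 .063 .135
```

```text
clock: 18.35
position: [0.5822, 0.0576, 0.1339]
tool_rot: [-3.139, 0.001, 1.573]
force: [-0.3, -1.1, 1.0]
grip_width: 0.0852
finger_force: 0.0
t 18.35 stand-frame tcp [1.000e-04 1.648e-01 1.339e-01] rot [-1.798e+02  1.000e-01  9.010e+01] q [-0.57  0.63  0.55  1.8  -0.43  0.83  0.19] F [-0.3 -1.1  1. ] grip 0.0852 0.0
twist -0.03
[0.001, 0.165, 0.135] [ 0.    0.01 -0.02]
clock: 18.98
position: [0.5822, 0.0591, 0.136]
tool_rot: [-3.14, -0.001, 1.575]
force: [-12.3, -0.2, 16.9]
grip_width: 0.0314
finger_force: 24.3
t 18.98 stand-frame tcp [1.000e-04 1.663e-01 1.360e-01] rot [-179.9   -0.    90.2] q [-0.57  0.63  0.55  1.8  -0.43  0.84  0.19] F [-12.3  -0.2  16.9] grip 0.0314 24.3
twist -0.01
[0.001, 0.063, 0.135] [-1.72  0.02  0.02]
```

```bash
python3 -m creep '[[-0.2,0.02,-0.02,0,0],[-0.6,0.03,-0.02,0,0],[-1,0.03,-0.02,0,0],[-1.4,0.03,-0.02,0,0],[-1.6,0.03,-0.02,0,0]]' ; python3 -m creep '[[0,0,0,0,0],[0,0,0,0,0]]'; python3 go.py 90 .001 .063 .135;  python3 look.py w15.png .163; python3 - <<'E'
import cv2,numpy as np
from workcell import grab_frame
w=cv2.imread("pics/w15.png"); s=grab_frame("top"); cv2.imwrite("pics/top15.png",s); s=s[185:205,180:250]
sc=grab_frame("scene")[160:200,330:400];cv2.imwrite("pics/sc15.png",sc)
c=w[0:200,180:380]
cv2.imwrite("pics/w15c.png",np.vstack([np.hstack([cv2.resize(c,(400,400)),cv2.resize(sc,(400,400),interpolation=cv2.INTER_CUBIC)]),cv2.resize(s,(800,200),interpolation=cv2.INTER_CUBIC)]))
E
```

```text
clock: 19.6
position: [0.5829, -0.0378, 0.1361]
tool_rot: [-3.137, -0.001, 1.574]
force: [-15.2, 4.6, 5.9]
grip_width: 0.031
finger_force: 26.9
clock: 19.85
position: [0.5829, -0.0368, 0.1361]
tool_rot: [-3.137, -0.001, 1.575]
force: [-14.6, 2.6, 5.8]
grip_width: 0.0315
finger_force: 26.9
t 19.85 stand-frame tcp [0.0002 0.0705 0.1361] rot [-1.797e+02 -1.000e-01  9.020e+01] q [-0.41  0.62  0.54  1.8  -0.42  0.84  0.34] F [-14.6   2.6   5.8] grip 0.0315 26.9
twist -0.02
[0.001, 0.063, 0.135] [-0.12  0.01  0.02]
```

View pics/w15c.png

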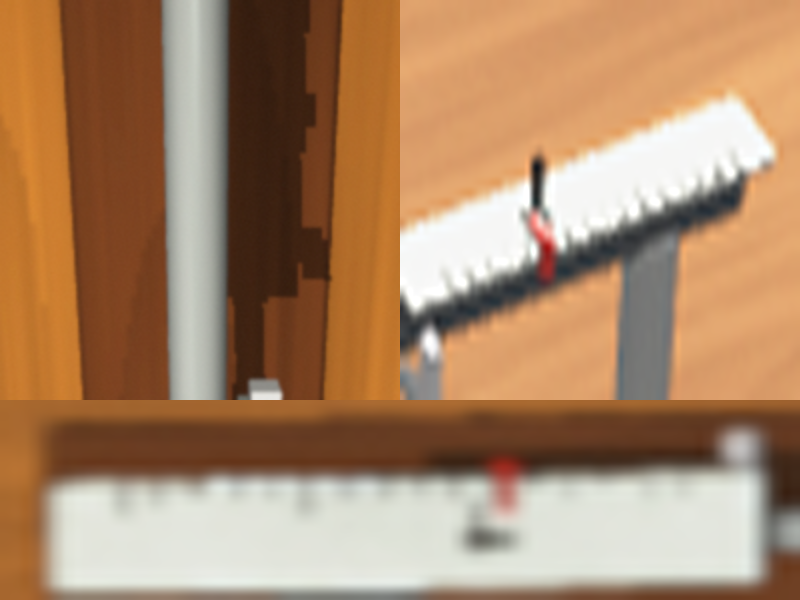

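```bash
python3 -m creep '[[-0.05,0,0,0,0],[-0.11,0,0,0,0],[-0.11,0,0,0,0],[-0.11,0,0,0,0]]'; python3 go.py 90 .001 .063 .135; python3 - <<'E'
import cv2,numpy as np
from workcell import grab_frame
s=grab_frame("top")[180:210,200:240]
sc=grab_frame("scene")[165:195,340:370]
cv2.imwrite("pics/w16c.png",np.hstack([cv2.resize(sc,(390,390),interpolation=cv2.INTER_CUBIC),cv2.resize(s,(400,300),interpolation=cv2.INTER_CUBIC).repeat(1,0) if 0 else cv2.resize(s,(400,390),interpolation=cv2.INTER_CUBIC)]))
E
```

```text
clock: 20.5
position: [0.5829, -0.0432, 0.1361]
tool_rot: [-3.137, -0.001, 1.575]
force: [-14.7, 2.0, 5.8]
grip_width: 0.0312
finger_force: 26.9
t 20.5 stand-frame tcp [0.0002 0.064  0.1361] rot [-1.797e+02 -1.000e-01  9.020e+01] q [-0.39  0.62  0.54  1.8  -0.42  0.84  0.35] F [-14.7   2.    5.8] grip 0.0312 26.9
twist -0.01
[0.001, 0.063, 0.135] [-0.02  0.01  0.02]
```

View pics/w16c.png

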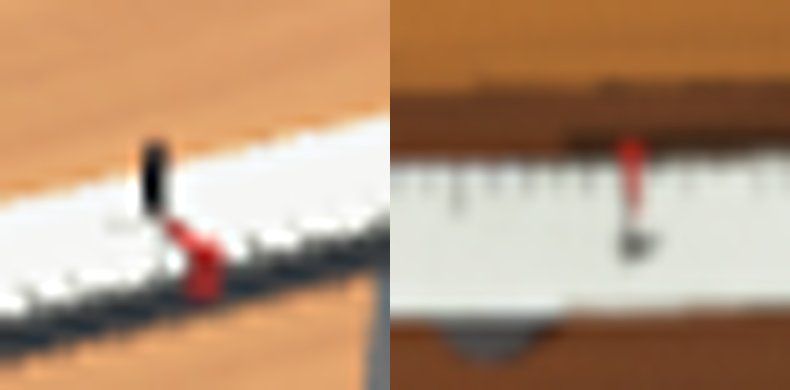

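```bash
python3 -c "
from workcell import bot
print(bot.job_done())"
```

```text
the job is handed in; nothing more can be done
None
```

I handed the job in at about 20.5 s. All three flaps stand upright, and the gripper is holding the loupe head with the lock button squeezed in. In the last pictures the pointer lines up with the red mark. I never touched the ring or the tools, and no verdict came back.

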